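# Open the fuse jar in the rack and hold its lid

### The arm

A 6-joint arm with a two-finger parallel gripper is mounted at the origin on the work surface. World frame = base frame: x ahead of the robot, y to its left, z up, the work surface at z = 0. Lengths are in m, angles in rad, forces in N, time in s.
With the tool pointing down it reaches from about 0.3 to 0.875 m from the base axis. Payload 6.4 kg.
Tool frame: the origin (TCP) lies between the finger pads; the fingertips stand 22 mm ahead of it and the grasp point (between the pads) lies 3 mm ahead of it; z points along the fingers, y is the line along which they close (so a half turn about z gives the same grasp; the last joint's range is limited). The gripper opens to 85 mm and grips with 20 to 120 N. Pads are 22 mm wide; open, the fingers measure 114 mm over their backs; the gripper's body (76 mm by 85 mm) begins 54 mm behind the grasp point. The pads swing forward as they close: fully open they stand 13 mm farther back than shut.
Start: joints at [1.091, 0.181, 1.607, -0, 1.354, -0.206], TCP at [0.155, 0.554, 0.253] pointing down, gripper open.
Joint ranges: [-2.99, 2.99], [-0.89, 2.07], [0.3, 2.58], [-1.14, 4.28], [0, 2.63], [-3.12, 3.12]. Speed limits (rad/s): [2.57, 2.57, 3.01, 3.14, 3.14, 3.14].

### API

Orientations are given as a unit quaternion [w, x, y, z].
In Python, from bench import ctrl, imaging, workorder gives the robot as it stands.
- The arm moves only by the shell command python3 -m pendant 'ROWS' [OPENING]. ROWS is JSON, a list of rows, each a list of 4 numbers: the shift along the tool's x, y, z in cm, then the turn about the tool's z in degrees. In form: [[dx, dy, dz, roll], ...]. A call has 1 to 12 rows; each row is the pose to reach, as a shift and turn from the pose commanded when the call began, along the tool's axes at that moment; what a row does not reach only later rows make up. A row lasts 1/12 s, in which the tool goes at most 41.7 mm and 7.16 degrees, less where a joint would pass 70% of its speed; a pose out of reach is approached as far as the arm can. A call with a gripper value outside its range is refused whole. OPENING is the opening, from 0 (shut) to 1 (fully open), set as the call begins (- or left out, the last holds). The fingers move at their own pace and stop on an object; the grip force is fixed at half the most. Time passes only in rows, so rows that repeat a pose let the fingers close. It gives the time, the measured TCP pose, the force, the opening and the grip force at its end, in the units of the state.
- ctrl.get_obs(): the state, without advancing time (a new reading comes with each control period).
- imaging.camera(name): name is "side" or "top"; returns the picture (400x640x3 uint8, red, green, blue); there is no depth.
- imaging.camera_info(name): a dict with "K" (3x3 intrinsics, pixels), "T" (4x4, takes a point from camera to world coordinates). Camera axes: x right, y up, looking along -z (the intrinsics and any distortion apply to the point x, -y, -z); pixel columns grow to the right and rows downward; lengths in m; the calibration is good to about 2 mm. A picture is of the moment at which its call begins. camera_info takes no time and is no camera call.
- workorder.hand_in(): hands the job in; it is judged then, once.
The state is a dict: "time_s": time; "q": joint angles; "dq": joint speeds; "joint_efforts": joint torques, N m; "eef_pos": TCP position; "eef_rot": TCP orientation; "wrist_force": force on the tool from outside, world axes, zero at the start; "torque": the same for the moment, N m; "opening": opening from 0.0 (shut) to 1.0 (fully open); "grasp_force": force on a finger pad.
Only numpy, scipy, OpenCV 4.12 (cv2) and the standard library are available. Lean on these libraries where they do the work, as an engineer would, in place of code of your own. Each camera call takes 0.05 s, during which the arm holds its last target. There are 200 camera calls.

### The job

Stand the tall square jar of spare fuses, lid on, fully down in the free pocket of the wooden rack, so that the rack keeps it from turning. Then unscrew its tight twist-off lid anticlockwise, stop when the threads let go rather than forcing it on against the stop, lift the lid straight off and finish while holding it level, about a finger's breadth (15 to 20 mm) clear above the jar's mouth, with the jar left seated and upright. Never tip the jar, do not drop it into the rack, and do not disturb the other jars or the mouse.

Things in the scene. Friction and masses are not known exactly. Their poses are not given: they have to be found in the camera images.
- jar: The only square jar on the bench itself (the others are in the rack): clear glass, 0.3 kg with white fuses in it. Body 64 x 64 mm, flat upright sides, 70 mm high; round neck above, rim 88 mm up. Origin: centre of the underside; x, y square to the sides, z up. Stands loose at any yaw; unbraced, it spins along when the lid is twisted. Can be lifted by its sides or its lid.
- lid: That jar's plain metal twist-off lid, 30 g, 56 mm diameter, 16 mm high, screwed on tight (roughly 0.2 to 0.4 N m). Origin: centre of its lower edge, 79 mm above the jar's underside while closed; z up. Anticlockwise from above loosens it: 58 to 67 degrees relative to the jar free it, rising 2.2 mm on the way; about 25 degrees further it meets a hard stop.
- mouth (a point): Centre of the rim of the jar's neck (41 mm diameter), 88 mm above the jar's underside; axes as the jar's. The closed lid reaches 10 mm down over the neck; once its threads are free it lifts straight off, and is clear of the rim when raised 10 mm from its closed height.
- rack: Wooden rack fixed to the bench, 96 x 276 mm, 40 mm high, long along its own y axis, with three square pockets in a row at 88 mm spacing, sides parallel to the rack's; small steel feet at both ends reach 22 mm further. Origin: centre of its underside, z up.
- pocket (a point): The free pocket, at the rack's +y end: centre of its floor, 6 mm above the bench, axes as the rack's. The pocket is 69 x 69 mm (2.5 mm play each side of the jar), its floor 34 mm below the rack's top face, its mouth bevelled 3 mm. The jar fits in any of its four quarter-turn positions and can still twist 4 degrees either way.
- low_jar_a: Bystander: low square glass jar with a lid, 64 x 64 mm, 56 mm high overall, standing in the pocket at the rack's -y end (top 62 mm above the bench). Origin: centre of the underside.
- low_jar_b: Bystander: the same low jar in the middle pocket, its axis 88 mm from the free pocket's axis; top 62 mm above the bench, below the lid of the tall jar once that stands in the rack.
- round_jar: Bystander: round glass jar, 62 mm diameter, 84 mm high, with the same kind of lid, standing on the bench. Origin: centre of the underside.
- mouse: Bystander: black computer mouse, about 80 x 62 mm, 34 mm high, on the bench. Origin: on the underside, at the middle of its rounded back end, about 15 mm from its centre.

How it is judged:
On the way, in this order (a step that is already met when the one before it is completed fails the run):
1. the tall jar stands fully down in the free pocket with its lid still screwed on (horizontal distance between jar and pocket below 0.006 m and z of jar in the frame of pocket between -0.003 and 0.003 m and angle between jar's own z axis and vertical below 0.06 rad and z of lid in the frame of jar below 0.0805 m), for 0.3 s.
2. the lid has come free of the threads, the jar still seated (horizontal distance between jar and pocket below 0.006 m and z of jar in the frame of pocket between -0.003 and 0.003 m and angle between jar's own z axis and vertical below 0.06 rad and z of lid in the frame of jar above 0.086 m), for 0.1 s.
At the end, for the whole second after the job is handed in: Fingers hold the lid still, level to 0.2 rad, touching only it, centred within 15 mm over the mouth, its lower edge 2 to 35 mm above the rim; jar upright on the free pocket's floor (6 mm sideways, 3 mm in height); other jars and mouse within 20 mm of their starts (horizontal distance between jar and pocket below 0.006 m and z of jar in the frame of pocket between -0.003 and 0.003 m and angle between jar's own z axis and vertical below 0.06 rad and z of lid in the frame of jar between 0.09 and 0.123 m and horizontal distance between lid and mouth below 0.015 m and angle between lid's own z axis and vertical below 0.2 rad and contact force between the fingers and lid above 1 N and contact force between each of lid, the fingers and jar below 0.05 N and linear speed of lid below 0.02 m/s and distance of each of low_jar_a, low_jar_b, round_jar, mouse from where it was at the start of the episode below 0.02 m); the arm keeps its last pose, push and grip.
It fails at once if the lid is forced on against its stop or crushed onto the jar (over 80 N) (contact force between lid and jar above 80 N).
It fails at once if the lid comes off while the jar is not seated in the pocket ((z of lid in the frame of jar above 0.084 m or distance between lid and jar above 0.084 m) and (z of jar in the frame of pocket above 0.008 m or horizontal distance between jar and pocket above 0.008 m)).
It fails at once if the jar is tipped by more than 0.35 rad (angle between jar's own z axis and vertical above 0.35 rad).
It fails at once if the jar falls or is rammed into the pocket (faster than 0.4 m/s) (horizontal distance between jar and pocket below 0.02 m and z of jar in the frame of pocket below 0.034 m and linear speed of jar above 0.4 m/s).
It fails at once if another jar or the mouse is pushed more than 20 mm (distance of any of low_jar_a, low_jar_b, round_jar, mouse from where it was at the start of the episode above 0.02 m).
It also fails if it takes over 48 s, if anything falls off the work surface, if the arm or the gripper's body presses on something with over 40 N, if the wrist force passes 120 N, or if a joint passes its speed limit or range.

## Working session

There is one attempt and no reset: what is moved stays moved. The work goes in short steps, Python scripts to look and compute and a shell command to move; the robot and the scene stay as the last step left them, time stands still between calls to the robot, and variables do not carry over. Pictures are saved under pics/ and viewed, at most 10 in all, crops included, and the job is handed in when it is done.

```bash
ls; mkdir -p pics; python3 - <<'E'
from bench import ctrl, imaging
import cv2, numpy as np
for n in("top","side"):
    im=imaging.camera(n); cv2.imwrite(f"pics/{n}0.png",im[:,:,::-1]); i=imaging.camera_info(n); print(n,np.round(i["K"],1).tolist(),np.round(i["T"],3).tolist(),[k for k in i])
o=ctrl.get_obs(); print(o)
E
```

```text
pics
top [[369.9, 0.0, 316.0], [0.0, 369.9, 204.3], [0.0, 0.0, 1.0]] [[-0.03, 0.987, -0.158, 0.531], [-0.999, -0.033, -0.019, -0.011], [-0.024, 0.157, 0.987, 0.773], [0.0, 0.0, 0.0, 1.0]] ['K', 'T']
side [[397.3, 0.0, 321.1], [0.0, 397.3, 199.8], [0.0, 0.0, 1.0]] [[0.835, 0.336, -0.436, 0.248], [-0.55, 0.515, -0.657, -0.581], [0.004, 0.788, 0.615, 0.595], [0.0, 0.0, 0.0, 1.0]] ['K', 'T']
{'time_s': 0.1, 'q': array([ 1.09072134e+00,  1.81461375e-01,  1.60789504e+00, -1.07445456e-06,
        1.35379495e+00, -2.06280199e-01]), 'dq': array([ 0.00126371, -0.00074397, -0.00314665,  0.00171904,  0.00055309,
       -0.00068652]), 'joint_efforts': array([-1.46682269e-04, -4.45870256e+01, -3.52244890e+01, -1.74076522e-04,
        4.03570783e-03, -1.11908298e-05]), 'eef_pos': array([0.15523059, 0.55317839, 0.2524835 ]), 'eef_rot': array([-2.61743691e-04,  1.36470042e-01,  9.90643892e-01, -7.34085855e-04]), 'wrist_force': array([-0.30834864, -0.28482241,  0.07487621]), 'torque': array([ 0.0304247 , -0.02263878, -0.00846522]), 'grasp_force': 0.0, 'opening': 1.0022636811883978}
```

View pics/top0.png

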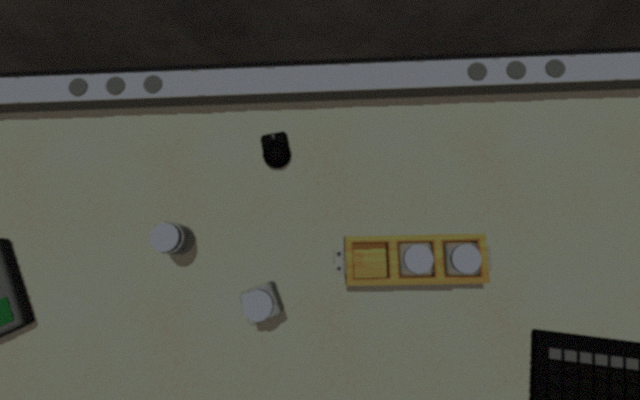

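View pics/side0.png

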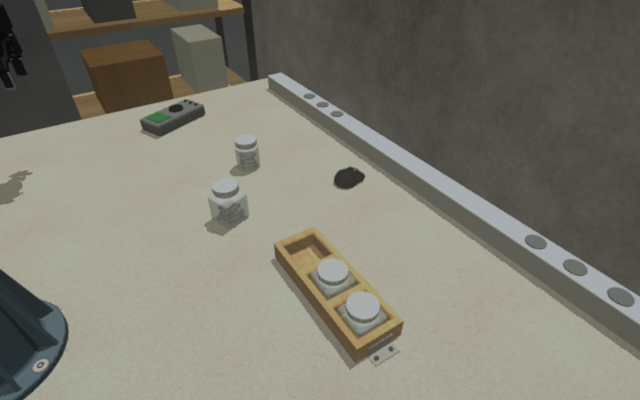

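Top view: jar lid at about (258,305), rack spanning (345–488, 237–285) with the free pocket at (369,262) on the left (+y) end; round jar (167,238), mouse (276,150). Side view: jar (228,200), pocket (308,245).

```bash
cat > h.py <<'E'
from bench import ctrl, imaging
import cv2, numpy as np
def ray(n,uv):
    i=imaging.camera_info(n);K=np.array(i["K"]);T=np.array(i["T"])
    d=np.linalg.inv(K)@np.array([uv[0],uv[1],1.]); d=T[:3,:3]@np.array([d[0],-d[1],-d[2]]); return T[:3,3],d
def on(n,uv,z):
    o,d=ray(n,uv); return o+d*(z-o[2])/d[2]
def proj(n,p):
    i=imaging.camera_info(n);K=np.array(i["K"]);T=np.array(i["T"])
    c=T[:3,:3].T@(np.array(p)-T[:3,3]); q=K@np.array([c[0],-c[1],-c[2]]); return q[:2]/q[2]
E
python3 - <<'E'
from h import *
t=cv2.imread("pics/top0.png"); s=cv2.imread("pics/side0.png")
hsv=cv2.cvtColor(t,cv2.COLOR_BGR2HSV)
m=cv2.inRange(hsv,(8,130,90),(30,255,255)); 
c=max(cv2.findContours(m,0,2)[0],key=cv2.contourArea); r=cv2.minAreaRect(c); print(r); b=cv2.boxPoints(r)
for p in b: print(p,on("top",p,.04).round(4))
a=cv2.resize(t[270:340,220:300],None,fx=5,fy=5,interpolation=cv2.INTER_CUBIC)
a=cv2.convertScaleAbs(a,alpha=1.6)
d=cv2.resize(t[226:296,330:410],None,fx=5,fy=5,interpolation=cv2.INTER_CUBIC)
cv2.imwrite("pics/c1.png",np.hstack([a,d]))
print(on("top",(258,305),.095),on("top",(369.5,261.5),.04))
E
```

```text
((416.9014892578125, 260.27288818359375), (46.07333755493164, 141.385986328125), 88.80650329589844)
[345.744   238.71368] [ 0.5773 -0.0538  0.04  ]
[487.09933 235.76874] [ 0.5744 -0.3304  0.04  ]
[488.059  281.8321] [ 0.4861 -0.3233  0.04  ]
[346.70364 284.77704] [ 0.4883 -0.0519  0.04  ]
[0.46061125 0.11082607 0.095     ] [ 0.53147534 -0.09823268  0.04      ]
```

View pics/c1.png

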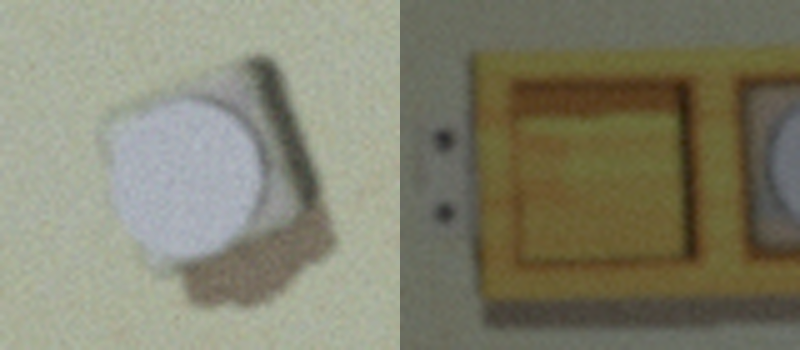

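The crop shows the jar's shoulder corners at about (103,128), (245,62), (305,205), (155,272) in 5× crop pixels. Yaw is about 22° off the image axes. The pocket mouth spans (511–695, 75–262).

```bash
python3 - <<'E'
from h import *
f=lambda u,v,o:(u/5+o[0],v/5+o[1])
T=np.mean([imaging.camera("top").astype(float) for _ in range(6)],0); S=np.mean([imaging.camera("side").astype(float) for _ in range(6)],0)
np.save("T.npy",T);np.save("S.npy",S)
c=[on("top",f(u,v,(219.6,269.6)),.07) for u,v in((103,128),(245,62),(305,205),(155,272))]
for i in range(4):
    d=c[(i+1)%4]-c[i]; print("side",np.hypot(*d[:2]).round(4),np.degrees(np.arctan2(d[1],d[0])).round(1)%90)
print("jar c",np.mean(c,0))
g=cv2.cvtColor(T.astype(np.uint8),cv2.COLOR_RGB2HSV)
bm=cv2.inRange(g,(100,0,120),(140,255,255)); sub=bm*0; sub[280:335,230:290]=bm[280:335,230:290]
cc=max(cv2.findContours(sub,0,1)[0],key=cv2.contourArea); e=cv2.fitEllipse(cc); print("lid",e,on("top",np.array(e[0]),.095))
p=[on("top",f(u-400,v,(329.6,225.6)),.04) for u,v in((511,75),(695,75),(695,262),(511,262))]; print("pocket",np.mean(p,0),p[0]-p[1],p[0]-p[3])
rc=on("top",(416.9,260.3),.04); print("from rack c",rc+.088*np.array([.0095,1,0]))
# other lids
def lid(x0,y0,x1,y1,z):
    s=bm*0; s[y0:y1,x0:x1]=bm[y0:y1,x0:x1]; q=max(cv2.findContours(s,0,1)[0],key=cv2.contourArea); e=cv2.fitEllipse(q); return e,on("top",np.array(e[0]),z)
print("b",lid(400,240,438,280,.062),"a",lid(447,240,485,280,.062),"round",lid(145,215,190,262,.084))
s=cv2.resize(S[165:240,190:265].astype(np.uint8),None,fx=7,fy=7,interpolation=cv2.INTER_CUBIC)
cv2.imwrite("pics/c2.png",s[:,:,::-1])
E
```

```text
side 0.0579 23.0
side 0.0567 22.5
side 0.06 21.900000000000006
side 0.0556 20.4
jar c [0.46179479 0.11160565 0.07      ]Traceback (most recent call last):
  File "<stdin>", line 11, in <module>
ValueError: max() iterable argument is empty
```

```bash
python3 - <<'E'
from h import *
T=np.load("T.npy");S=np.load("S.npy")
f=lambda u,v,o:(u/5+o[0],v/5+o[1])
print(T[305,257],T[305,285],T[320,258],T[258,418])
b=T[:,:,2]-T[:,:,0]; print(b[305,257],b[300,240],b[290,275],b[330,230])
bm=((b>0)&(T[:,:,2]>T[305,257,2]*.7)).astype(np.uint8)*255
bm=cv2.morphologyEx(bm,cv2.MORPH_OPEN,np.ones((3,3)))
def lid(x0,y0,x1,y1,z):
    s=bm*0; s[y0:y1,x0:x1]=bm[y0:y1,x0:x1]; q=cv2.convexHull(max(cv2.findContours(s,0,1)[0],key=cv2.contourArea)); e=cv2.fitEllipse(q); print(np.round(e[0]+e[1],1),on("top",np.array(e[0]),z).round(4))
for a in((230,280,290,335,.095),(400,240,438,280,.062),(447,240,485,280,.062),(145,215,190,262,.084)): lid(*a)
p=[on("top",f(u-400,v,(329.6,225.6)),.04) for u,v in((511,75),(695,75),(695,262),(511,262))]; print("pocket",np.mean(p,0),p[0]-p[1],p[0]-p[3])
rc=on("top",(416.9,260.3),.04); print("from rack c",rc+.088*np.array([.0095,1,0]))
s=cv2.resize(S[165:240,190:265].astype(np.uint8),None,fx=7,fy=7,interpolation=cv2.INTER_CUBIC)
cv2.imwrite("pics/c2.png",s[:,:,::-1])
E
```

```text
[104.5 108.  114. ] [104.33333333 107.16666667  94.33333333] [102.66666667 105.33333333 107.66666667] [106.         108.83333333 113.83333333]
9.5 -5.5 -5.333333333333336 -10.166666666666657
[257.4 304.1  32.2  35.5] [0.4622 0.112  0.095 ]
[418.2 258.5  28.4  30. ] [ 0.5344 -0.1876  0.062 ]
[466.  258.2  28.1  30.5] [ 0.5322 -0.2771  0.062 ]
[163.8 236.8  27.7  30.6] [0.5888 0.2899 0.084 ]
pocket [ 0.53596403 -0.09979065  0.04      ] [0.00224921 0.07223313 0.        ] [ 0.07234299 -0.00324744  0.        ]
from rack c [ 0.53187864 -0.10235863  0.04      ]
```

View pics/c2.png

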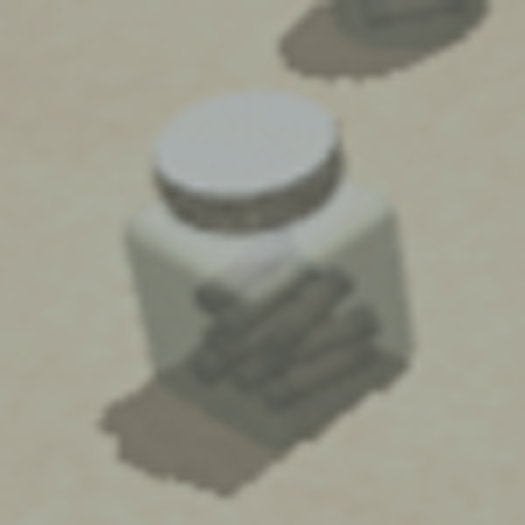

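The crop shows the lid top at about (248,143) in 7× pixels, with the front bottom corner near (265,445) and the shoulder corners at (130,235) and (390,205). Next I'll refine the rack yaw and cross-check with the side view.

```bash
python3 - <<'E'
from h import *
T=np.load("T.npy");S=np.load("S.npy")
hsv=cv2.cvtColor(T.astype(np.uint8),cv2.COLOR_RGB2HSV)
m=cv2.inRange(hsv,(8,110,70),(30,255,255))
for nm,fn in(("hi",min),("lo",max)):
    pts=[on("top",(u,fn(np.where(m[215:300,u])[0])+215+(.5 if fn is max else -.5)),.04) for u in range(352,482,2)]
    P=np.array(pts); k=np.polyfit(P[:,1],P[:,0],1); r=P[:,0]-np.polyval(k,P[:,1]); k=np.polyfit(P[abs(r)<.002,1],P[abs(r)<.002,0],1); print(nm,np.degrees(k[0]),"x at y=-.1",np.polyval(k,-.1),r.std())
for nm,fn in(("left",min),("right",max)):
    P=np.array([on("top",(fn(np.where(m[v,330:500])[0])+330+(.5 if fn is max else -.5),v),.04) for v in range(243,280)]); k=np.polyfit(P[:,0],P[:,1],1); print(nm,np.degrees(k[0]),np.polyval(k,.533))
print("lid side",on("side",(225,185),.095))
for z,p in((.095,(.4622,.112)),(.04,(.535,-.1))): print("proj",proj("side",(*p,z)),proj("top",(*p,z)))
s=S[215:285,260:340].astype(np.uint8)[:,:,::-1].copy(); s=cv2.resize(s,None,fx=7,fy=7,interpolation=cv2.INTER_CUBIC)
y=np.radians(-1.)
for sx,sy in((1,1),(1,-1),(-1,-1),(-1,1)):
    q=np.array([.535,-.1])+.0375*np.array([sx*np.cos(y)-sy*np.sin(y),sx*np.sin(y)+sy*np.cos(y)]); u=proj("side",(*q,.04)); cv2.circle(s,tuple(int(a) for a in (u-(259.5,214.5))*7),4,(0,0,255),1)
cv2.imwrite("pics/c3.png",s)
E
```

```text
hi 0.4564362094434955 x at y=-.1 0.5799268017157068 0.0006364992852242456
lo 0.6410225395861987 x at y=-.1 0.48702238527059943 0.0005841619174680077
left -0.7815704400262207 -0.051696328924079396
right 0.4575765670694303 -0.32486644221886035
lid side [0.45767135 0.10779231 0.095     ]
proj [226.21281688 183.36866114] [257.3414044  304.10293751]
proj [307.27378945 246.9142659 ] [370.31145105 259.64876884]
```

View pics/c3.png

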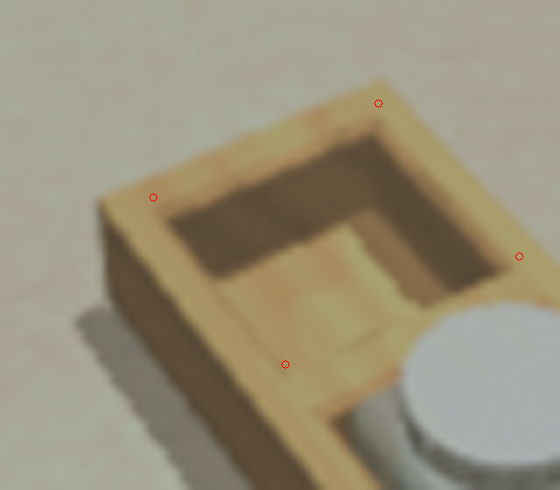

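```bash
python3 -m pendant '[[-41.3,-34.4,5,0],[-41.3,-34.4,5,0],[-41.3,-34.4,5,0],[-41.3,-34.4,5,0],[-41.3,-34.4,5,0],[-41.3,-34.4,5,0],[-41.3,-34.4,5,0],[-41.3,-34.4,5,0],[-41.3,-34.4,5,0],[-41.3,-34.4,5,0],[-41.3,-34.4,5,0],[-41.3,-34.4,5,0]]' 1; python3 -m pendant '[[0,0,0,0],[0,0,0,0]]'
```

```text
time_s: 1.7
eef_pos: [0.4385, 0.1415, 0.2072]
eef_rot: [0.001, 0.137, 0.991, 0.0]
wrist_force: [-0.7, 0.9, 0.6]
opening: 1.0
grasp_force: 0.0
time_s: 1.87
eef_pos: [0.4385, 0.1415, 0.2069]
eef_rot: [-0.0, 0.139, 0.99, 0.0]
wrist_force: [0.0, 0.1, -0.9]
opening: 1.003
grasp_force: 0.0
```

```bash
python3 -m pendant '[[-2.9,-2.4,3,0],[-2.9,-2.4,5,0],[-2.9,-2.4,7,0],[-2.9,-2.4,9,0],[-2.9,-2.4,10.5,0],[-2.9,-2.4,11.1,0],[-2.9,-2.4,11.1,0],[-2.9,-2.4,11.1,0]]'; python3 -m pendant '[[0,0,0,0],[0,0,0,0],[0,0,0,0],[0,0,0,0],[0,0,0,0],[0,0,0,0]]' 0.66
```

```text
time_s: 2.53
eef_pos: [0.4589, 0.1134, 0.0964]
eef_rot: [0.0, 0.136, 0.991, 0.0]
wrist_force: [0.4, 0.2, 0.2]
opening: 1.0
grasp_force: 0.0
time_s: 3.03
eef_pos: [0.4597, 0.1126, 0.0966]
eef_rot: [0.001, 0.137, 0.991, 0.0]
wrist_force: [0.5, 2.6, 2.2]
opening: 0.662
grasp_force: 1.3
```

```bash
python3 -m pendant '[[0,0,0,0],[0,0,0,0],[0,0,0,7],[0,0,0,14],[0,0,0,21],[0,0,0,28],[0,0,0,35],[0,0,0,42],[0,0,0,49],[0,0,0,56],[0,0,0,63],[0,0,0,70]]' 0.9; python3 -m pendant '[[0,0,0,7],[0,0,0,14],[0,0,0,20],[0,0,0,20],[0,0,0,20]]';  python3 -m pendant '[[0,0,0,0],[0,0,0,0],[0,0,0,0],[0,0,0,0],[0,0,0,0],[0,0,0,0]]' 0.66
python3 - <<'E'
from h import *
im=imaging.camera("side"); cv2.imwrite("pics/s1.png",cv2.resize(im[110:260,150:350],None,fx=4,fy=4,interpolation=cv2.INTER_CUBIC)[:,:,::-1]); print(ctrl.get_obs()["q"])
E
```

```text
time_s: 4.03
eef_pos: [0.4586, 0.1123, 0.0956]
eef_rot: [-0.0, 0.682, 0.731, -0.0]
wrist_force: [-0.5, 0.3, -0.3]
opening: 0.901
grasp_force: 0.0
time_s: 4.45
eef_pos: [0.4587, 0.1124, 0.0957]
eef_rot: [-0.0, 0.796, 0.605, -0.0]
wrist_force: [0.5, -0.1, -0.1]
opening: 0.898
grasp_force: 0.0
time_s: 4.95
eef_pos: [0.4593, 0.1124, 0.0961]
eef_rot: [0.0, 0.797, 0.604, 0.0]
wrist_force: [1.6, -1.2, 0.2]
opening: 0.662
grasp_force: 1.3
[-1.16853568e-02  1.68055435e-01  1.98002432e+00 -1.02223669e-04
  9.92960261e-01  2.61845225e-01]
```

View pics/s1.png

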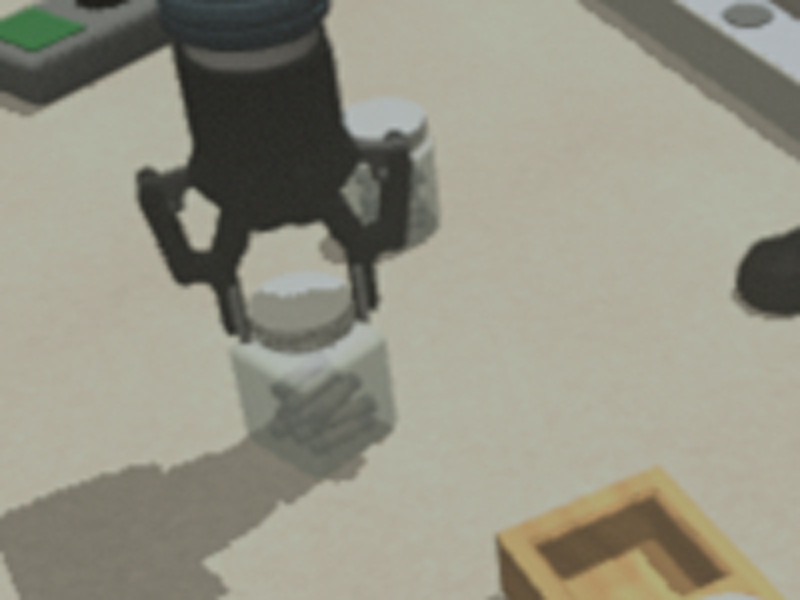

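The fingers straddle the lid just above the shoulder, with the jar upright at crop (315,370) and the round jar untouched behind. Next I grip, lift, carry and turn it.

```bash
python3 -m pendant '[[0,0,0,0],[0,0,0,0],[0,0,0,0],[0,0,0,0],[0,0,-0.5,0],[0,0,-1.5,0],[0,0,-3,0],[0,0,-4.5,0],[0,0,-6,0],[0,0,-7,0],[0,0,-7,0]]' 0; python3 -m pendant '[[-1,0.7,0,2],[-3,2.1,0,5],[-5.2,3.7,0,8],[-7.4,5.2,0,11],[-9.6,6.8,0,14],[-11.8,8.3,0,17],[-14,9.9,0,20],[-16,11.3,0,22.5],[-17.5,12.3,0,22.5],[-18.4,12.9,0,22.5],[-18.4,12.9,0,22.5],[-18.4,12.9,0,22.5]]'
python3 - <<'E'
from h import *
S1=np.mean([imaging.camera("side").astype(float) for _ in range(4)],0); np.save("S1.npy",S1); print(ctrl.get_obs()["eef_pos"])
cv2.imwrite("pics/s2.png",cv2.resize(S1[160:280,235:385].astype(np.uint8),None,fx=5,fy=5,interpolation=cv2.INTER_CUBIC)[:,:,::-1])
E
```

```text
time_s: 5.92
eef_pos: [0.46, 0.1126, 0.1682]
eef_rot: [0.001, 0.797, 0.604, 0.001]
wrist_force: [1.1, -0.8, -2.9]
opening: 0.635
grasp_force: 64.0
time_s: 6.92
eef_pos: [0.5327, -0.0996, 0.1649]
eef_rot: [-0.001, 0.9, 0.436, -0.001]
wrist_force: [-1.3, 0.3, -4.3]
opening: 0.638
grasp_force: 64.1
[ 0.53299955 -0.09839254  0.16568444]
```

View pics/s2.png

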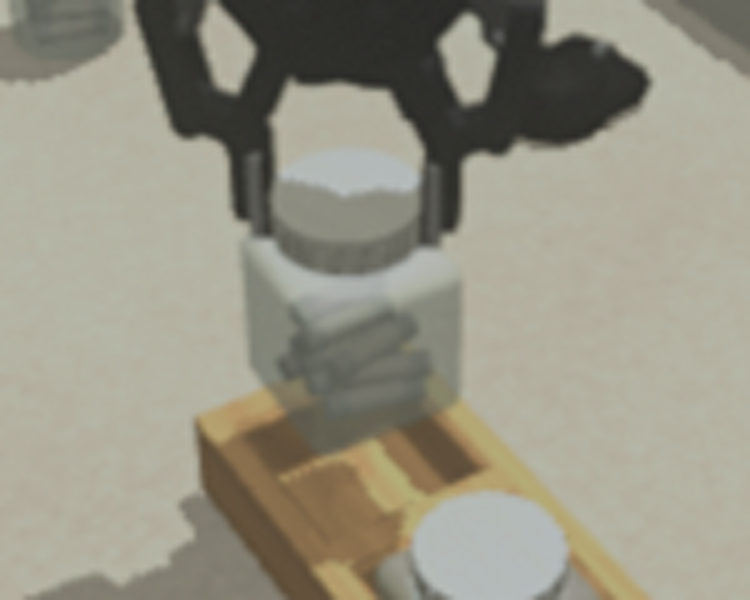

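The jar hangs upright over the free pocket. Its bottom corners are at about (255,378), (318,450), (460,405) in 5× pixels and the shoulder corners at (245,240) and (462,268). I'll check yaw and offset from these.

```bash
python3 - <<'E'
from h import *
f=lambda u,v:(u/5-.4+235,v/5-.4+160)
z=.0695
c={n:on("side",f(*p),zz) for n,p,zz in(("bl",(253,378),z),("bf",(318,452),z),("br",(460,405),z),("tl",(245,240),z+.068),("tr",(462,268),z+.068),("tf",(305,300),z+.068))}
for a,b in(("bf","br"),("bl","bf"),("bl","br"),("tl","tr"),("tf","tr"),("tf","tl")):
    d=c[b]-c[a]; print(a,b,np.hypot(*d[:2]).round(4),np.degrees(np.arctan2(d[1],d[0])).round(1))
print("centres",(c["bl"]+c["br"])/2,(c["tl"]+c["tr"])/2)
print("pocket side",on("side",(307.7,249.7),.04))
# expected px of corners with jar at TCP and yaw -0.5
for yaw in(-4,-.5,3):
  y=np.radians(yaw);o=[]
  for zz,h in((z,.031),(z+.068,.031)):
    for sx,sy in((-1,1),(-1,-1),(1,-1)):
      q=np.array([.533,-.0985])+h*np.array([sx*np.cos(y)-sy*np.sin(y),sx*np.sin(y)+sy*np.cos(y)]); u=proj("side",(*q,zz)); o.append(((u-(235,160)+.4)*5).round())
  print(yaw,np.array(o).astype(int).tolist())
E
```

```text
bf br 0.0584 -7.9
bl bf 0.048 -89.4
bl br 0.0809 -43.8
tl tr 0.0804 -44.5
tf tr 0.0582 -15.6
tf tl 0.0408 91.9
centres [ 0.53015049 -0.10326987  0.0695    ] [ 0.5304422  -0.10324213  0.1375    ]
pocket side [ 0.53164972 -0.10698218  0.04      ]
-4 [[248, 360], [320, 460], [466, 403], [238, 224], [314, 321], [468, 266]]
-0.5 [[246, 365], [327, 461], [467, 398], [236, 228], [321, 323], [470, 261]]
3 [[244, 369], [334, 462], [468, 394], [234, 233], [329, 324], [471, 256]]
```

Yaw looks within a few degrees of the rack. The side view puts the pocket about 1.5 mm in x and −2.5 mm in y from the jar. I'll shift by that and descend by feel.

```bash
cat > st.py <<'E'
from h import *
o=ctrl.get_obs(); print(*[np.round(o[k],3) for k in("time_s","eef_pos","wrist_force","torque","opening")])
E
python3 -m pendant '[[-0.1,0.3,0.5,0],[-0.1,0.3,1.2,0],[-0.1,0.3,2,0],[-0.1,0.3,2.4,0],[-0.1,0.3,2.4,0],[-0.1,0.3,2.4,0]]' >/dev/null; python3 st.py;  python3 -m pendant '[[0,0,0.3,0],[0,0,0.6,0],[0,0,0.9,0],[0,0,0.9,0]]'>/dev/null; python3 st.py
```

```text
7.617 [ 0.535 -0.102  0.141] [-0.789 -0.156 -3.533] [-0.018 -0.012  0.003] 0.633
7.95 [ 0.536 -0.103  0.134] [-5.388 -2.889 10.754] [-0.344  0.894  0.082] 0.632
```

```bash
python3 -m pendant '[[0,0,-0.3,0],[-0.25,-0.1,-0.3,0],[-0.25,-0.1,0,0],[-0.25,-0.1,0.3,0],[-0.25,-0.1,0.3,0]]' >/dev/null; python3 st.py
```

```text
8.367 [ 0.533 -0.103  0.13 ] [-0.208  2.066 -2.473] [ 0.307 -0.121  0.056] 0.632
```

```bash
python3 -m pendant '[[0.05,-0.05,0.3,0],[0.05,-0.05,0.6,0],[0.05,-0.05,0.9,0],[0.05,-0.05,0.9,0]]' >/dev/null; python3 st.py
```

```text
8.7 [ 0.532 -0.103  0.119] [-0.656  1.344 -3.767] [ 0.173 -0.032 -0.03 ] 0.633
```

Sliding freely. I'll go down to just above the floor, then touch.

```bash
python3 -m pendant '[[0,0,0.3,0],[0,0,0.7,0],[0,0,1.1,0],[0,0,1.4,0],[0,0,1.4,0]]' >/dev/null; python3 st.py; python3 -m pendant '[[0,0,0.1,0],[0,0,0.2,0],[0,0,0.3,0],[0,0,0.3,0]]' >/dev/null; python3 st.py
```

```text
9.117 [ 0.532 -0.103  0.106] [-0.468  0.472 -3.12 ] [ 0.255 -0.013  0.006] 0.632
9.45 [ 0.533 -0.103  0.104] [-0.511  0.582 -4.01 ] [ 0.389 -0.063  0.092] 0.631
```

```bash
python3 -m pendant '[[0,0,0.1,0],[0,0,0.2,0],[0,0,0.2,0],[0,0,0.2,0]]' >/dev/null; python3 st.py; python3 -m pendant '[[0,0,0.1,0],[0,0,0.1,0],[0,0,0.1,0]]' >/dev/null; python3 st.py
```

```text
9.783 [ 0.534 -0.103  0.103] [1.384 2.199 3.848] [ 0.315 -0.218  0.044] 0.633
10.033 [ 0.534 -0.103  0.103] [0.421 1.382 9.699] [0.383 0.055 0.042] 0.633
```

Seated (floor felt at TCP z of about 0.103). Now I unscrew anticlockwise, which is negative roll, rising gently.

```bash
python3 -m pendant '[[0,0,0,0],[0,0,0,0],[0,0,-0.02,-5],[0,0,-0.04,-10],[0,0,-0.06,-15],[0,0,-0.08,-20],[0,0,-0.1,-25],[0,0,-0.12,-30],[0,0,-0.12,-30]]' >/dev/null; python3 st.py;  python3 -m pendant '[[0,0,-0.02,-5],[0,0,-0.04,-10],[0,0,-0.06,-15],[0,0,-0.08,-20],[0,0,-0.08,-20]]' >/dev/null; python3 st.py; python3 -m pendant '[[0,0,-0.02,-4],[0,0,-0.02,-4]]' >/dev/null; python3 st.py
```

```text
10.783 [ 0.534 -0.103  0.104] [-0.7    0.425  7.143] [-0.033  0.117  0.064] 0.631
11.2 [ 0.534 -0.103  0.104] [ 0.301 -1.196  6.455] [0.    0.121 0.096] 0.631
11.367 [ 0.534 -0.103  0.104] [-0.379  0.183  6.039] [-0.03   0.093  0.001] 0.63
```

```bash
sed -i 's/,3) for/,4) for/' st.py; for i in 1 2 3; do :; done; python3 st.py; python3 -m pendant '[[0,0,-0.01,-4]]' >/dev/null; python3 st.py; python3 -m pendant '[[0,0,-0.01,-4]]' >/dev/null; python3 st.py; python3 -m pendant '[[0,0,0,0],[0,0,0,0]]'; python3 st.py
python3 - <<'E'
from h import *
S1=np.mean([imaging.camera("side").astype(float) for _ in range(3)],0)
cv2.imwrite("pics/s3.png",cv2.resize(S1[170:280,235:385].astype(np.uint8),None,fx=5,fy=5,interpolation=cv2.INTER_CUBIC)[:,:,::-1])
E
```

```text
11.3667 [ 0.5336 -0.1034  0.1042] [-0.379   0.1833  6.0395] [-0.0302  0.0929  0.001 ] 0.6297
11.45 [ 0.5336 -0.1032  0.1043] [0.2446 1.7233 6.5692] [ 0.2193  0.0099 -0.0716] 0.6297
11.5333 [ 0.5335 -0.1032  0.1043] [0.2497 1.2972 4.5773] [ 0.2085  0.119  -0.2019] 0.6298
time_s: 11.7
eef_pos: [0.5335, -0.1036, 0.1044]
eef_rot: [0.001, 0.546, 0.838, -0.0]
wrist_force: [-0.3, -0.1, 5.9]
opening: 0.631
grasp_force: 75.0
11.7 [ 0.5335 -0.1036  0.1044] [-0.2773 -0.0612  5.945 ] [-0.0635  0.121   0.0641] 0.631
```

View pics/s3.png

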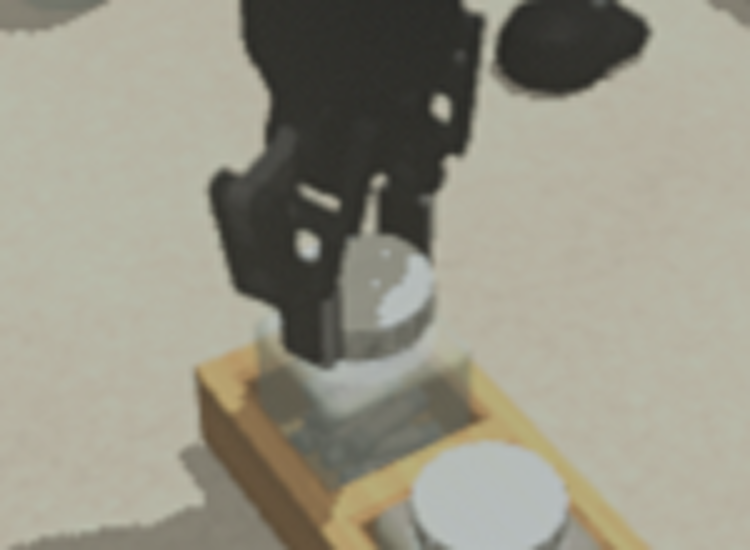

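The jar is seated squarely in the pocket and the lid is turning (gripper turned by 62°). I'll continue in small steps, watching torque and height.

```bash
for k in 1 2 3; do python3 -m pendant '[[0,0,-0.01,-3]]' >/dev/null; python3 st.py; done; python3 -m pendant '[[0,0,0,0],[0,0,0,0]]'>/dev/null; python3 st.py
```

```text
11.9333 [ 0.5335 -0.1033  0.1044] [0.1714 1.6265 6.3009] [ 0.2454  0.132  -0.0554] 0.6339
12.0167 [ 0.5334 -0.1032  0.1044] [-0.0356  0.1525  5.2187] [ 0.1177  0.1027 -0.0424] 0.6314
12.1 [ 0.5333 -0.1033  0.1045] [4.400e-03 2.971e-01 5.519e+00] [ 0.1115  0.0608 -0.0567] 0.6336
12.2667 [ 0.5334 -0.1036  0.1046] [-0.3531  0.1729  4.5993] [-0.1204  0.0416 -0.0131] 0.6328
```

```bash
python3 -m pendant '[[0,0,-0.1,0],[0,0,-0.2,0],[0,0,-0.2,0]]' >/dev/null; python3 st.py; python3 -m pendant '[[0,0,0,0]]'>/dev/null; python3 st.py;  python3 -m pendant '[[0,0,-0.1,0],[0,0,-0.1,0],[0,0,-0.1,0]]' >/dev/null; python3 st.py
```

```text
12.5167 [ 0.5328 -0.1031  0.1057] [ 0.5517 -1.393  -0.4335] [-0.1719 -0.2156 -0.0262] 0.6338
12.6 [ 0.5329 -0.1031  0.1056] [ 2.4358 -1.8217  0.3118] [-0.2313 -0.2306 -0.0441] 0.6318
12.85 [ 0.5326 -0.1028  0.1065] [ 1.1792 -1.2722 -0.0287] [-0.1206 -0.1349 -0.0249] 0.6346
```

Fz is about 0, not −3.5 N, so the lid is free and the jar stays down. Lifting straight up.

```bash
python3 -m pendant '[[0,0,-0.2,0],[0,0,-0.4,0],[0,0,-0.6,0],[0,0,-0.8,0]]' >/dev/null; python3 st.py; python3 -m pendant '[[0,0,-0.3,0],[0,0,-0.6,0],[0,0,-0.9,0],[0,0,-1.2,0],[0,0,-1.4,0],[0,0,-1.4,0],[0,0,-1.4,0],[0,0,-1.4,0]]' >/dev/null; python3 st.py
python3 - <<'E'
from h import *
S1=np.mean([imaging.camera("side").astype(float) for _ in range(3)],0)
cv2.imwrite("pics/s4.png",cv2.resize(S1[150:270,235:385].astype(np.uint8),None,fx=5,fy=5,interpolation=cv2.INTER_CUBIC)[:,:,::-1])
E
```

```text
13.1833 [ 0.5326 -0.1027  0.1149] [-0.4045 -0.0039  0.0173] [-0.0502 -0.0042 -0.001 ] 0.6314
13.85 [ 0.5327 -0.1028  0.1286] [-0.0151 -0.0313 -0.4201] [ 0.0137  0.0541 -0.001 ] 0.626
```

View pics/s4.png

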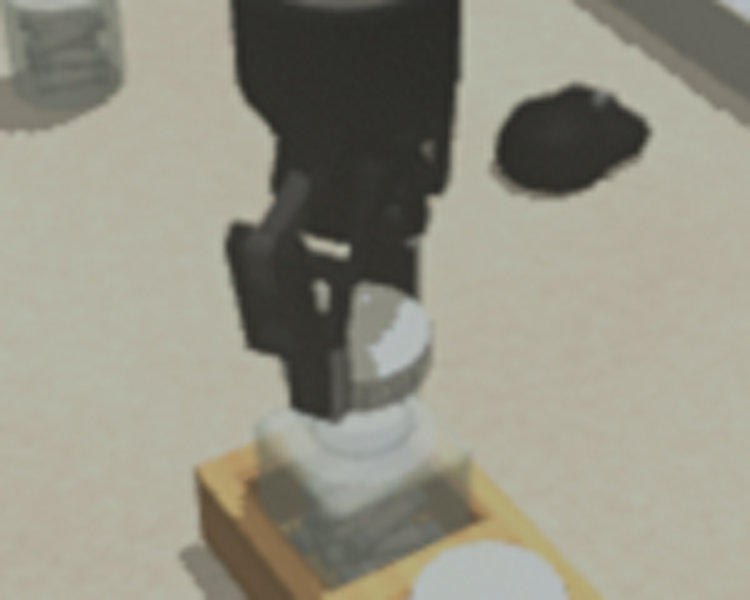

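The picture shows the lid held level at about (390,345), clear above the bare neck at about (360,425). The jar is still seated and the mouse and round jar are untouched. Handing in.

```bash
python3 -m pendant '[[0,0,0,0],[0,0,0,0],[0,0,0,0]]'; python3 -c "
from bench import workorder
print(workorder.hand_in())"
```

```text
time_s: 14.25
eef_pos: [0.5328, -0.1028, 0.1286]
eef_rot: [-0.0, 0.479, 0.878, -0.0]
wrist_force: [0.0, 0.3, -0.1]
opening: 0.632
grasp_force: 74.3
the job is handed in; nothing more can be done
None
```

The job is handed in at about 14 s (no verdict was returned): the jar is seated in the free pocket, and the gripper holds the unscrewed lid level, by my estimate about 17 mm above its mouth.

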